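Shingle the coasters in the display tray

ROBOT

A 7-joint arm with a two-finger parallel gripper is mounted at the origin on the work surface. World frame = base frame: x ahead of the robot, y to its left, z up, the work surface at z = 0. Lengths are in mm, angles in rad, forces in N, time in s.
With the tool pointing down it reaches from about 400 to 900 mm from the base axis. Payload 5.5 kg.
Tool frame: the origin (TCP) lies on the centre line of the jaws, within the pads' length; the fingertips stand 19 mm ahead of it and the grasp point (between the pads) is the TCP; z points along the fingers, y is the line along which they close (so a half turn about z gives the same grasp; the last joint's range is limited). The gripper opens to 92 mm and grips with 3 to 60 N. Pads are 19 mm wide; open, the fingers measure 130 mm over their backs; the gripper's body (75 mm by 190 mm) begins 47 mm behind the grasp point.
Start: joints at [-0.963, 0.501, -0.427, 1.55, 0.221, 1.138, -0.21], TCP at [219.668, 611.756, 245.729] pointing down, gripper open.
Joint ranges: [-2.88, 2.88], [-0.31, 2.03], [-1.54, 1.56], [0.2, 2.42], [-1.41, 4.55], [0.19, 2.02], [-2.57, 2.57]. Speed limits (rad/s): [2.57, 2.57, 3.14, 3.14, 3.14, 3.14, 3.14].

INTERFACE

Orientations are given as a unit quaternion [w, x, y, z].
In Python, from cell import sensors, vision, workorder gives the robot as it stands. The module is installed in compiled form; this text tells all that it offers.
- The arm moves only by the tool carry_out, never from a script. Its argument "increments" is a list of rows, each a list of 3 entries, a list of its own where there are three numbers: the closure, from 0 (fully open) to 1 (shut), then the shift along the tool's x, y, z in units of 30 mm (1.0 is 30 mm), then the turn, a rotation vector about the tool's x, y, z in units of 5 degrees (1.0 is 5 degrees). In form: [[jaw, [tx, ty, tz], [rx, ry, rz]], ...]. A call has 1 to 8 rows; each row shifts and turns the commanded pose from where the row before left it, along the tool's axes as they then stand; what a row does not reach is not made up. A row lasts 1/12 s, in which the tool goes at most 41.7 mm and 7.16 degrees, less where a joint would pass 70% of its speed; a pose out of reach is approached as far as the arm can. A call is refused whole if a number of a shift passes 1 or a number of a turn 1, either way. A call with a gripper value outside its range is refused whole. The fingers move at their own pace and stop on an object; the grip force is fixed at half the most. Time passes only in rows, so rows that do not move let the fingers close. It gives the time, the measured TCP pose, the force, the opening and the grip force at its end, in the units of the state.
- sensors.sense(): the state, without advancing time (a new reading comes with each control period).
- vision.get_image(name): name is "scene" or "side" or "wrist"; returns a dict with "color" (384x512x3 uint8, blue, green, red), "intrinsics" (3x3 intrinsics, pixels), "rvec" (rotation vector, rad) and "tvec" (3), from world to camera coordinates, as OpenCV has them. Camera axes: x right, y down, z forward; pixel columns grow to the right and rows downward; lengths in mm; the calibration is good to about 2 mm. A picture is of the moment at which its call begins. There is no depth.
- workorder.close_job(): hands the job in; it is judged then, once.
The state is a dict: "time": time; "joint_positions": joint angles; "qvel": joint speeds; "joint_torque": joint torques, N m; "eef_pos": TCP position; "ee_rot": TCP orientation; "force": force on the tool from outside, world axes, zero at the start; "wrist_torque": the same for the moment, N m; "grip_width": finger opening in mm; "grip_force": force on a finger pad.
Only numpy, scipy, OpenCV 4.12 (cv2) and the standard library are available. Lean on these libraries where they do the work, as an engineer would, in place of code of your own. Each camera call takes 0.05 s, during which the arm holds its last target. There are 200 camera calls.

TASK

Lay the three wooden coasters in the long tray as a neat overlapping row, like roof shingles: the first with one end up on the sloped bar at the head of the tray and its other end down on the tray floor, then each next one with one end on top of the one before, covering about a third of it, and its other end down on the floor. Keep them lengthwise, straight and on the middle line of the tray, and do not disturb the other things on the table.

Things in the scene. Friction and masses are not known exactly. Their poses are not given: they have to be found in the camera images.
- coaster1_mid (a point): one of three identical flat wooden coasters, 90 mm long (its x axis) x 56 mm wide (its y axis) x 8 mm thick (z), 30 g, plain beech with a round cork inlay on both faces; this point is its centre. It starts flat on the table. Ends and faces are alike; any coaster may take any place in the row.
- coaster2_mid (a point): one of three identical flat wooden coasters, 90 mm long (its x axis) x 56 mm wide (its y axis) x 8 mm thick (z), 30 g, plain beech with a round cork inlay on both faces; this point is its centre. It starts flat on the table. Ends and faces are alike; any coaster may take any place in the row.
- coaster3_mid (a point): one of three identical flat wooden coasters, 90 mm long (its x axis) x 56 mm wide (its y axis) x 8 mm thick (z), 30 g, plain beech with a round cork inlay on both faces; this point is its centre. It starts flat on the table. Ends and faces are alike; any coaster may take any place in the row.
- tray: long shallow dark wooden tray, fixed, 262 mm long (its x axis) x 134 mm wide (y); origin at the centre of its underside, on the table, z up. Its floor is 6 mm above the table; inside it measures x -125 to +125 mm, y -61 to +61 mm; the side lips and the foot lip (+x end) stand 14 mm above the table, the head board (-x end) 32 mm.
- bar: sloped bar fixed across the tray's floor against its head board, 25 mm along the tray, 118 mm wide; origin at the centre of its sloping top face, 112.5 mm from the tray's origin towards the head and 17.7 mm above the table. Its top falls towards the tray's foot at 0.146 rad (8.4 degrees) and its z axis is square to that face, tipped towards the foot: coasters properly shingled from this bar, 55 mm apart, lie parallel to it.
- tape: roll of brown packing tape lying flat, 80 mm across, 24 mm high; origin at the centre of its underside. A bystander.
- opener: flat steel bottle opener, 105 mm long, 34 mm wide, 6 mm thick, lying flat; origin on its underside, its x axis along it. A bystander.
- tumbler: glass tumbler, 74 mm across, 85 mm high; origin at the centre of its underside. A bystander.
- mug: white mug, 80 mm across plus handle, 90 mm high; origin at the centre of its underside. A bystander.
- jar: amber jar, 70 mm across, 100 mm high; origin at the centre of its underside. A bystander.
- napkins: small carton, 80 x 90 x 55 mm; origin at the centre of its underside. A bystander.
There are look-alikes about, which are no part of the job. Leave any black, blue or pink look-alike of the part that bears coaster3_mid alone.

How it is judged (in metres and radians):
At the end, for the whole second after the job is handed in: From head to foot: one coaster rests on the bar, one on it, one on that; neighbouring centres 35-75 mm apart, first to third over 70; first over 45 mm headward of the tray's middle, third -10 to +85 mm; all within 20 mm of the midline, straight to 0.2 rad, leaning as the bar to 0.1 rad, at rest (y of coaster1_mid in the frame of tray between -0.02 and 0.02 m and angle between the y axis of each of coaster1_mid, coaster2_mid, coaster3_mid and the y axis of tray, either way round below 0.2 rad and angle between the z axis of each of coaster1_mid, coaster2_mid, coaster3_mid and the z axis of bar, either way round below 0.1 rad and linear speed of each of coaster1, coaster2, coaster3 below 0.02 m/s and angular speed of each of coaster1, coaster2, coaster3 below 0.2 rad/s and y of coaster2_mid in the frame of tray between -0.02 and 0.02 m and y of coaster3_mid in the frame of tray between -0.02 and 0.02 m and ((contact force between coaster1 and bar above 0.01 N and contact force between coaster2 and coaster1 above 0.01 N and contact force between coaster3 and coaster2 above 0.01 N and x of coaster1_mid in the frame of tray below -0.045 m and x of coaster2_mid in the frame of tray above -0.045 m and x of coaster3_mid in the frame of tray between -0.01 and 0.085 m and horizontal distance between coaster1_mid and coaster2_mid between 0.035 and 0.075 m and horizontal distance between coaster2_mid and coaster3_mid between 0.035 and 0.075 m and horizontal distance between coaster1_mid and coaster3_mid above 0.07 m) or (contact force between coaster1 and bar above 0.01 N and contact force between coaster3 and coaster1 above 0.01 N and contact force between coaster2 and coaster3 above 0.01 N and x of coaster1_mid in the frame of tray below -0.045 m and x of coaster3_mid in the frame of tray above -0.045 m and x of coaster2_mid in the frame of tray between -0.01 and 0.085 m and horizontal distance between coaster1_mid and coaster3_mid between 0.035 and 0.075 m and horizontal distance between coaster3_mid and coaster2_mid between 0.035 and 0.075 m and horizontal distance between coaster1_mid and coaster2_mid above 0.07 m) or (contact force between coaster2 and bar above 0.01 N and contact force between coaster1 and coaster2 above 0.01 N and contact force between coaster3 and coaster1 above 0.01 N and x of coaster2_mid in the frame of tray below -0.045 m and x of coaster1_mid in the frame of tray above -0.045 m and x of coaster3_mid in the frame of tray between -0.01 and 0.085 m and horizontal distance between coaster2_mid and coaster1_mid between 0.035 and 0.075 m and horizontal distance between coaster1_mid and coaster3_mid between 0.035 and 0.075 m and horizontal distance between coaster2_mid and coaster3_mid above 0.07 m) or (contact force between coaster2 and bar above 0.01 N and contact force between coaster3 and coaster2 above 0.01 N and contact force between coaster1 and coaster3 above 0.01 N and x of coaster2_mid in the frame of tray below -0.045 m and x of coaster3_mid in the frame of tray above -0.045 m and x of coaster1_mid in the frame of tray between -0.01 and 0.085 m and horizontal distance between coaster2_mid and coaster3_mid between 0.035 and 0.075 m and horizontal distance between coaster3_mid and coaster1_mid between 0.035 and 0.075 m and horizontal distance between coaster2_mid and coaster1_mid above 0.07 m) or (contact force between coaster3 and bar above 0.01 N and contact force between coaster1 and coaster3 above 0.01 N and contact force between coaster2 and coaster1 above 0.01 N and x of coaster3_mid in the frame of tray below -0.045 m and x of coaster1_mid in the frame of tray above -0.045 m and x of coaster2_mid in the frame of tray between -0.01 and 0.085 m and horizontal distance between coaster3_mid and coaster1_mid between 0.035 and 0.075 m and horizontal distance between coaster1_mid and coaster2_mid between 0.035 and 0.075 m and horizontal distance between coaster3_mid and coaster2_mid above 0.07 m) or (contact force between coaster3 and bar above 0.01 N and contact force between coaster2 and coaster3 above 0.01 N and contact force between coaster1 and coaster2 above 0.01 N and x of coaster3_mid in the frame of tray below -0.045 m and x of coaster2_mid in the frame of tray above -0.045 m and x of coaster1_mid in the frame of tray between -0.01 and 0.085 m and horizontal distance between coaster3_mid and coaster2_mid between 0.035 and 0.075 m and horizontal distance between coaster2_mid and coaster1_mid between 0.035 and 0.075 m and horizontal distance between coaster3_mid and coaster1_mid above 0.07 m))); the robot touches nothing.
It fails at once if a bystander (tape, opener, tumbler, mug, jar, small carton) is pushed more than 30 mm or tipped over (distance of any of tape, opener, tumbler, mug, jar, napkins from where it was at the start of the episode above 0.03 m or angle between any of tape, opener, tumbler, mug, jar, napkins's own z axis and vertical above 0.5 rad).
It also fails if it takes over 72 s, if anything falls off the work surface, if the arm or the gripper's body presses on something with over 40 N, if the wrist force passes 120 N, or if a joint passes its speed limit or range.

## Working session

There is one attempt and no reset: what is moved stays moved. The work goes in short steps, Python scripts to look and compute and a tool call to move; the robot and the scene stay as the last step left them, time stands still between calls to the robot, and variables do not carry over. Pictures are saved under pics/ and viewed, at most 13 in all, crops included, and the job is handed in when it is done.

Besides the shell and the picture viewer there is one more tool, called after "Call:" as name(argument=value, ...), one argument or row to a line, values as JSON. carry_out: Moves the arm, as the interface text tells. Its arguments: {"type":"object","properties":{"increments":{"type":"array"}},"required":["increments"]}

```bash
mkdir -p pics; cat > h.py <<'E'
import numpy as np, cv2
from cell import sensors, vision, workorder
def cam(n):
    im=vision.get_image(n); R=cv2.Rodrigues(np.array(im["rvec"],float))[0]; t=np.array(im["tvec"],float).ravel()
    return im["color"],np.array(im["intrinsics"],float),R,t
def ray(c,uv,z):
    _,K,R,t=c; d=R.T@np.linalg.inv(K)@np.array([uv[0],uv[1],1.]); o=-R.T@t
    return o+d*(z-o[2])/d[2]
def proj(c,p):
    _,K,R,t=c; q=K@(R@np.array(p,float)+t); return q[:2]/q[2]
E
python3 - <<'E'
from h import *
s=sensors.sense(); print({k:np.round(v,3).tolist() for k,v in s.items()})
for n in("scene","side","wrist"):
    c=cam(n); cv2.imwrite(f"pics/{n}0.png",c[0]); print(n,c[1][0,0],-c[2].T@c[3])
a=cv2.imread("pics/scene0.png");cv2.imwrite("pics/s0.png",cv2.resize(a,(800,600),interpolation=2))
E
```

```text
{'time': 0.0, 'joint_positions': [-0.963, 0.502, -0.427, 1.551, 0.221, 1.138, -0.21], 'qvel': [-0.003, 0.0, -0.0, 0.002, 0.0, 0.001, -0.0], 'joint_torque': [-0.001, -56.66, -5.817, -27.912, -0.069, 0.031, 0.0], 'eef_pos': [219.567, 611.109, 244.687], 'ee_rot': [-0.0, 0.172, 0.985, -0.001], 'force': [-0.339, 0.219, -0.191], 'wrist_torque': [0.034, 0.013, -0.042], 'grip_force': 0.0, 'grip_width': 91.896}
scene 393.48633695324645 [1589.88802849  106.24650065  886.60397464]
side 381.78904250068274 [ -59.33449108 -580.00124879  597.67692296]
wrist 278.00630646004475 [153.63541432 634.67577194 384.02673544]
```

View pics/s0.png

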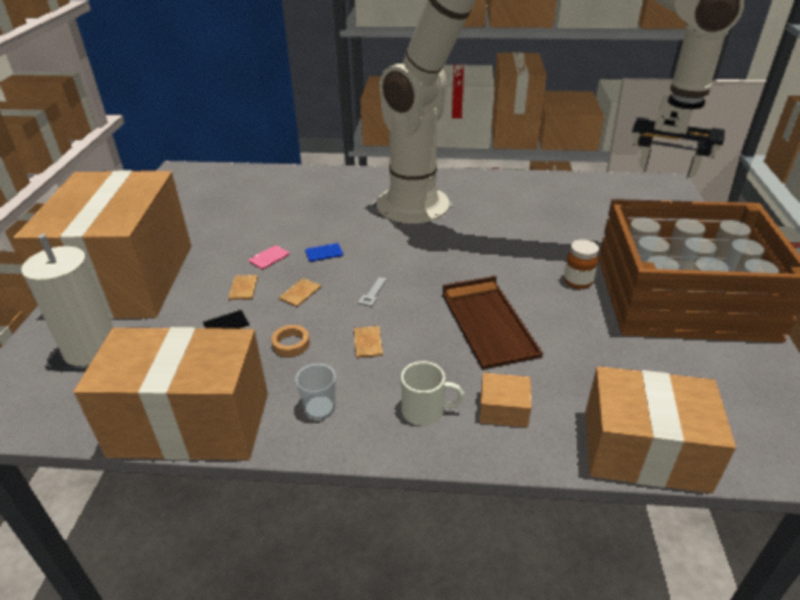

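View pics/side0.png

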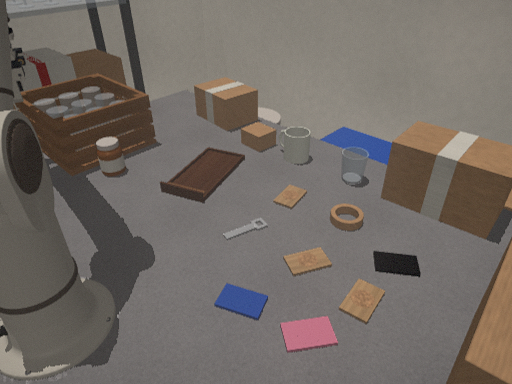

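Scene view (800-px scale): three beech coasters at about (243,287), (300,292) and (368,341). The look-alikes are pink (269,257), blue (324,252) and black (226,320). The tray is at (490,320) with its bar at the upper end. The side view agrees, with beech at (307,261), (362,300) and (291,196). Next I measure with colour masks.

```bash
python3 - <<'E'
from h import *
seeds={"side":[(307,261),(362,300),(291,196)],"scene":[(192,187),(155,184),(235,218)]}
for n in seeds:
    c=cam(n); hsv=cv2.cvtColor(c[0],cv2.COLOR_BGR2HSV)
    for nm,lo,hi,sd in [("coaster",(8,80,90),(28,255,255),seeds[n]),("tray",(0,90,15),(20,255,110),[(205,172)] if n=="side" else [(315,210)])]:
        m=cv2.inRange(hsv,lo,hi); m=cv2.morphologyEx(m,cv2.MORPH_CLOSE,np.ones((3,3)))
        cs,_=cv2.findContours(m,cv2.RETR_EXTERNAL,cv2.CHAIN_APPROX_NONE)
        for s in sd:
            k=max(cs,key=lambda k:cv2.pointPolygonTest(k,s,True))
            z=8 if nm=="coaster" else 14
            w=np.array([ray(c,p[0],z)[:2] for p in k],np.float32)
            r=cv2.minAreaRect(w); e=cv2.boxPoints(r); a=e[1]-e[0];b=e[2]-e[1]; l=a if np.hypot(*a)>np.hypot(*b) else b
            print(n,nm,np.round(r[0]),np.round(r[1]),"yaw",round(float(np.degrees(np.arctan2(l[1],l[0]))%180),1))
    g=c
    if n=="side":
        cv2.imwrite("pics/crop.png",np.vstack([cv2.resize(c[0][170:350,215:435],None,fx=2.7,fy=1.6*1.0,interpolation=2) ,cv2.resize(c[0][135:210,140:360],None,fx=2.7,fy=3,interpolation=2)]))
        
E
```

```text
side coaster [ 444. -242.] [59. 90.] yaw 152.2
side coaster [ 433. -382.] [94. 56.] yaw 7.4
side coaster [606. -59.] [94. 56.] yaw 9.7
side tray [534. 206.] [250. 139.] yaw 18.9
scene coaster [ 449. -241.] [62. 95.] yaw 152.2
scene coaster [ 438. -382.] [97. 58.] yaw 6.8
scene coaster [613. -58.] [97. 57.] yaw 11.3
scene tray [527. 199.] [293. 140.] yaw 18.6
```

View pics/crop.png

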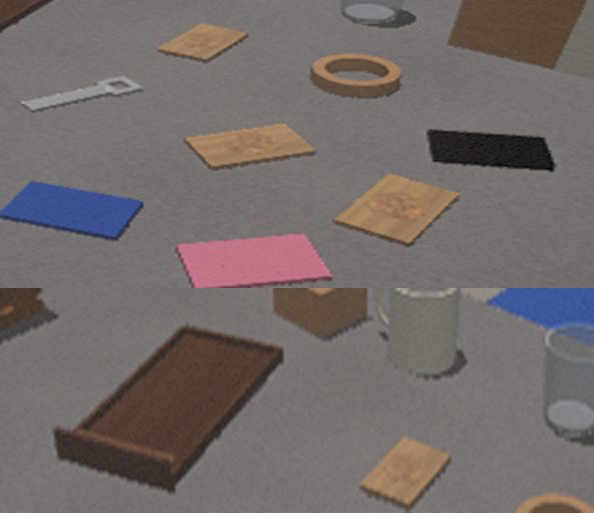

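The crop confirms three beech coasters with cork inlays, and pink, blue and black are clearly different. The tray head, with its tall board, faces the robot. I'll fly over the tray first for a close wrist look.

```bash
cat >> h.py <<'E'
from scipy.spatial.transform import Rotation as Ro
def to(p,yaw,pitch=0):
    """tool x heading yaw (deg); pitch: tip swings toward tool +x (deg). prints shift (units, current tool axes), turn (units)"""
    s=sensors.sense(); q=s["ee_rot"]; R=Ro.from_quat([q[1],q[2],q[3],q[0]])
    T=Ro.from_euler("z",yaw,degrees=True)*Ro.from_euler("x",180,degrees=True)*Ro.from_euler("y",pitch,degrees=True)
    sh=R.inv().apply(np.array(p)-s["eef_pos"])/30
    tr=(R.inv()*T).as_rotvec(degrees=True)/5
    print("at",np.round(s["eef_pos"],1),"t",round(s["time"],2),"grip",round(s["grip_width"],1),"F",np.round(s["force"],1))
    print("shift",np.round(sh,2),"turn",np.round(tr,2),"shift in new axes",np.round(T.inv().apply(np.array(p)-s["eef_pos"])/30,2))
E
python3 - <<'E'
from h import *
c=cam("wrist"); print(np.round(c[2][2],3)); to((500,195,235),198.7)
E
```

```text
[ 0.248 -0.089 -0.965]
at [219.7 611.5 245.4] t 0.3 grip 92.0 F [ 0.1 -0.3  1.4]
shift [-13.49  -9.91   0.35] turn [-0.01 -0.   -7.69] shift in new axes [ -4.4  -16.15   0.35]
```

Call:
carry_out(
  increments=[
    [0,[-0.96,-0.71,0],[0,0,0]],
    [0,[-0.96,-0.71,0],[0,0,0]],
    [0,[-0.96,-0.71,0],[0,0,0]],
    [0,[-0.96,-0.71,0],[0,0,0]],
    [0,[-0.96,-0.71,0],[0,0,0]],
    [0,[-0.96,-0.71,0],[0,0,0]],
    [0,[-0.96,-0.71,0],[0,0,0]],
    [0,[-0.96,-0.71,0],[0,0,0]],
  ],
)

```text
time: 0.97
eef_pos: [379.6, 372.0, 245.9]
ee_rot: [0.0, 0.171, 0.985, 0.0]
force: [0.4, -0.5, -0.5]
grip_width: 91.9
grip_force: 0.0
```

Call:
carry_out(
  increments=[
    [0,[-0.96,-0.71,0],[0,0,0]],
    [0,[-0.96,-0.71,0],[0,0,0]],
    [0,[-0.96,-0.71,0],[0,0,0]],
    [0,[-0.96,-0.71,0],[0,0,0]],
    [0,[-0.96,-0.71,0],[0,0,0]],
    [0,[-0.96,-0.71,0],[0,0,0]],
    [0,[0,0,0.2],[0,0,-0.9]],
    [0,[0,0,0.2],[0,0,-0.9]],
  ],
)

```text
time: 1.63
eef_pos: [500.3, 191.8, 233.9]
ee_rot: [0.001, 0.095, 0.995, -0.0]
force: [-0.1, 1.1, 0.7]
grip_width: 91.5
grip_force: 0.0
```

Call:
carry_out(
  increments=[
    [0,[0,0,0],[0,0,-0.98]],
    [0,[0,0,0],[0,0,-0.98]],
    [0,[0,0,0],[0,0,-0.98]],
    [0,[0,0,0],[0,0,-0.98]],
    [0,[0,0,0],[0,0,-0.98]],
    [0,[0,0,0],[0,0,-0.98]],
    [0,[0,0,0],[0,0,0]],
    [0,[0,0,0],[0,0,0]],
  ],
)

```text
time: 2.3
eef_pos: [498.3, 194.8, 233.7]
ee_rot: [-0.0, -0.161, 0.987, 0.0]
force: [0.0, -0.7, -0.8]
grip_width: 91.7
grip_force: 0.0
```

```bash
python3 - <<'E'
from h import *
to((447,-241.5,200),152.2); c=cam("wrist"); cv2.imwrite("pics/w1.png",c[0]); np.savez("w1.npz",K=c[1],R=c[2],t=c[3])
E
```

```text
at [498.3 194.8 233.7] t 2.3 grip 91.7 F [ 0.  -0.7 -0.8]
shift [  6.24 -13.25   1.12] turn [ 0.   -0.    9.26] shift in new axes [ -5.27 -13.66   1.12]
```

View pics/w1.png

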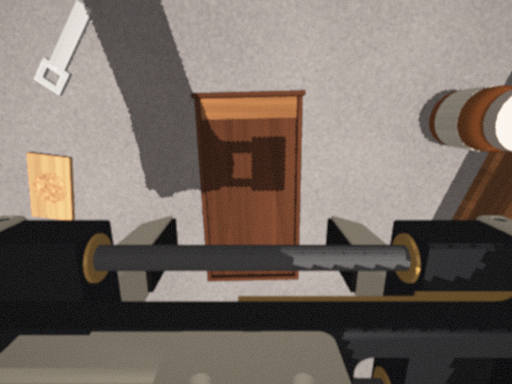

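Wrist view: the whole tray is visible. The head board's outer top corners are near (194,92) and (305,91), the bar runs below it, and the foot corners are near (209,280) and (298,278). I'll cast these to get the tray pose.

```bash
python3 - <<'E'
from h import *
d=np.load("w1.npz"); c=(0,d["K"],d["R"],d["t"])
h=[ray(c,p,32)[:2] for p in((194,92.5),(304.5,91.5))]; f=[ray(c,p,14)[:2] for p in((209,280),(298,278.5))]
print(np.round(h),np.round(f)); H=sum(h)/2;F=sum(f)/2
print("width",np.hypot(*(h[1]-h[0])),np.hypot(*(f[1]-f[0])),"len",np.hypot(*(F-H)),"ctr",(H+F)/2,"yaw",np.degrees(np.arctan2(*(F-H)[::-1])), np.degrees(np.arctan2(*(h[0]-h[1])[::-1]))+90,np.degrees(np.arctan2(*(f[0]-f[1])[::-1]))+90)
print("coasterC",np.mean([ray(c,p,8) for p in((27,151),(73,156),(73,225),(27,223))],0))
E
```

```text
[[431. 102.]
 [389. 223.]] [[676. 188.]
 [632. 311.]]
width 128.2710759637348 130.7502429184372 len 259.1288243721442 ctr [532.19586124 205.9110998 ] yaw 19.74048840088115 18.999099638677592 19.58870682494991
coasterC [614.6565443  -55.91830752   8.        ]
```

Call:
carry_out(
  increments=[
    [0,[0.7,-0.95,0],[0,0,0]],
    [0,[0.7,-0.95,0],[0,0,0]],
    [0,[0.7,-0.95,0],[0,0,0]],
    [0,[0.7,-0.95,0],[0,0,0]],
    [0,[0.7,-0.95,0],[0,0,0]],
    [0,[0.7,-0.95,0],[0,0,0]],
    [0,[0.7,-0.95,0],[0,0,0]],
    [0,[0.7,-0.95,0],[0,0,0]],
  ],
)

```text
time: 3.02
eef_pos: [411.4, -76.4, 234.0]
ee_rot: [0.0, -0.161, 0.987, -0.0]
force: [1.2, -0.6, 0.1]
grip_width: 92.0
grip_force: 0.0
```

Call:
carry_out(
  increments=[
    [0,[0.6,-0.95,0],[0,0,0]],
    [0,[0,-0.95,0],[0,0,0]],
    [0,[0,-0.95,0],[0,0,0]],
    [0,[0,-0.95,0],[0,0,0]],
    [0,[0,-0.95,0],[0,0,0]],
    [0,[0,-0.9,0],[0,0,0]],
    [0,[0,0,0.5],[0,0,0.9]],
    [0,[0,0,0.5],[0,0,0.9]],
  ],
)

```text
time: 3.68
eef_pos: [450.2, -243.8, 204.1]
ee_rot: [0.001, -0.08, 0.997, -0.001]
force: [-0.1, 0.2, -0.7]
grip_width: 91.8
grip_force: 0.0
```

Call:
carry_out(
  increments=[
    [0,[0,0,0],[0,0,0.93]],
    [0,[0,0,0],[0,0,0.93]],
    [0,[0,0,0],[0,0,0.93]],
    [0,[0,0,0],[0,0,0.93]],
    [0,[0,0,0],[0,0,0.93]],
    [0,[0,0,0],[0,0,0.93]],
    [0,[0,0,0],[0,0,0.93]],
    [0,[0,0,0],[0,0,0.93]],
  ],
)

```text
time: 4.35
eef_pos: [449.3, -241.2, 203.8]
ee_rot: [0.0, 0.241, 0.97, 0.0]
force: [0.4, -1.1, 0.9]
grip_width: 92.1
grip_force: 0.0
```

```bash
python3 - <<'E'
from h import *
to((447,-241.5,21),152.2); c=cam("wrist"); cv2.imwrite("pics/w2.png",c[0]); np.savez("w2.npz",K=c[1],R=c[2],t=c[3])
m=cv2.inRange(cv2.cvtColor(c[0],cv2.COLOR_BGR2HSV),(8,80,90),(28,255,255)); m=cv2.morphologyEx(m,cv2.MORPH_CLOSE,np.ones((3,3)))
for k in cv2.findContours(m,0,1)[0]:
    if cv2.contourArea(k)<800: continue
    r=cv2.minAreaRect(np.array([ray(c,p[0],8)[:2] for p in k],np.float32)); b=cv2.boundingRect(k);print(b,r)
E
```

```text
at [ 449.3 -241.2  203.8] t 4.35 grip 92.1 F [ 0.4 -1.1  0.9]
shift [ 0.06 -0.05  6.09] turn [ 0.    0.   -0.02] shift in new axes [ 0.06 -0.04  6.09]
(239, 270, 244, 30) ((660.4537353515625, -180.79957580566406), (338.8018798828125, 45.74168395996094), 62.063697814941406)
(399, 176, 69, 45) ((602.195556640625, -59.77720642089844), (78.1133041381836, 57.062129974365234), 11.297074317932129)
(111, 174, 78, 62) ((436.15130615234375, -380.1153564453125), (90.13905334472656, 58.57038879394531), 7.341678142547607)
(228, 133, 47, 73) ((447.09185791015625, -240.2764434814453), (56.459693908691406, 89.78364562988281), 62.101192474365234)
```

Call:
carry_out(
  increments=[
    [0,[0.08,-0.02,0.95],[0,0,0]],
    [0,[0,0,0.95],[0,0,0]],
    [0,[0,0,0.95],[0,0,0]],
    [0,[0,0,0.95],[0,0,0]],
    [0,[0,0,0.95],[0,0,0]],
    [0,[0,0,0.7],[0,0,0]],
    [0,[0,0,0.4],[0,0,0]],
    [0,[0,0,0.21],[0,0,0]],
  ],
)

```text
time: 5.07
eef_pos: [445.9, -240.1, 20.3]
ee_rot: [-0.001, 0.238, 0.971, 0.0]
force: [-0.8, 1.1, 0.2]
grip_width: 91.8
grip_force: 0.0
```

Call:
carry_out(
  increments=[
    [0.3,[0,0,0],[0,0,0]],
    [0.6,[0,0,0],[0,0,0]],
    [0.6,[0,0,0],[0,0,0]],
    [0.6,[0,0,0],[0,0,0]],
    [0.6,[0,0,0],[0,0,0]],
    [0.6,[0,0,0],[0,0,0]],
    [0.6,[0,0,0],[0,0,0]],
    [0.6,[0,0,0],[0,0,0]],
  ],
)

```text
time: 5.73
eef_pos: [447.4, -240.9, 22.6]
ee_rot: [0.001, 0.238, 0.971, -0.0]
force: [-0.2, -0.4, 6.1]
grip_width: 54.6
grip_force: 30.0
```

Call:
carry_out(
  increments=[
    [0.6,[0,0,-0.4],[0,0,0]],
    [0.6,[0,0,-0.9],[0,0,0]],
    [0.6,[0,0,-0.9],[0,0,0]],
    [0.6,[0,0,-0.9],[0,0,0]],
    [0.6,[0,0,-0.9],[0,0,0]],
    [0.6,[0,0,-0.5],[0,0,0]],
    [0.6,[0,0,0],[0,0,0]],
    [0.6,[0,0,0],[0,0,0]],
  ],
)

```text
time: 6.4
eef_pos: [447.4, -240.9, 158.3]
ee_rot: [0.001, 0.238, 0.971, -0.0]
force: [-1.0, 0.5, 0.2]
grip_width: 54.8
grip_force: 30.0
```

```bash
python3 - <<'E'
from h import *
to((459.5,179.7,150),199.2)
c=cam("side")
s=cv2.resize(c[0][150:330,215:435],None,fx=3,fy=3,interpolation=2); cv2.imwrite("pics/side2.png",s)
E
```

```text
at [ 447.4 -240.9  158.3] t 6.4 grip 54.8 F [-1.   0.5  0.2]
shift [ 6.13 12.62  0.26] turn [-0.01  0.03 -9.35] shift in new axes [-4.99 13.11  0.28]
```

View pics/side2.png

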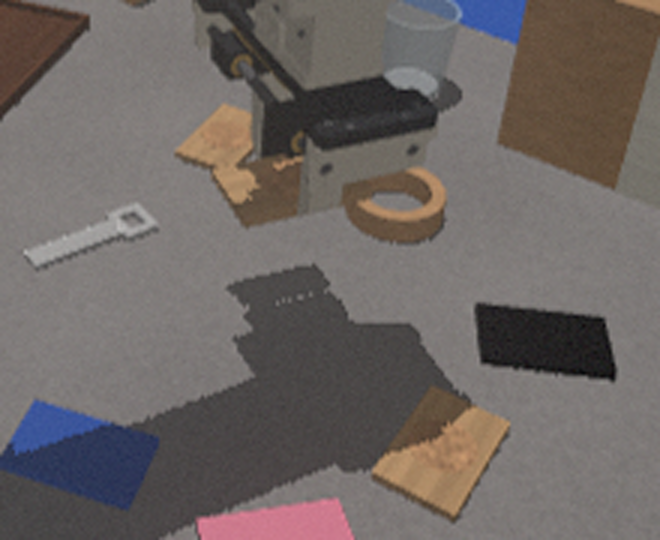

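The coaster is held level between the fingertips. Carrying it to the tray head.

Call:
carry_out(
  increments=[
    [0.6,[0.46,0.95,0],[0,0,0]],
    [0.6,[0.46,0.95,0],[0,0,0]],
    [0.6,[0.46,0.95,0],[0,0,0]],
    [0.6,[0.46,0.95,0],[0,0,0]],
    [0.6,[0.46,0.95,0],[0,0,0]],
    [0.6,[0.46,0.95,0],[0,0,0]],
    [0.6,[0.46,0.95,0],[0,0,0]],
    [0.6,[0.46,0.95,0],[0,0,0]],
  ],
)

```text
time: 7.12
eef_pos: [452.9, 13.9, 155.6]
ee_rot: [-0.001, 0.238, 0.971, -0.0]
force: [1.7, 1.0, -0.3]
grip_width: 55.5
grip_force: 30.0
```

Call:
carry_out(
  increments=[
    [0.6,[0.46,0.95,0],[0,0,0]],
    [0.6,[0.46,0.95,0],[0,0,0]],
    [0.6,[0.46,0.95,0],[0,0,0]],
    [0.6,[0.46,0.95,0],[0,0,0]],
    [0.6,[0.46,0.95,0],[0,0,0]],
    [0.6,[0,0.3,0],[0,0,-0.9]],
    [0.6,[0,0,0],[0,0,-0.9]],
    [0.6,[0,0,0],[0,0,-0.9]],
  ],
)

```text
time: 7.78
eef_pos: [461.9, 179.8, 155.2]
ee_rot: [-0.002, 0.119, 0.993, -0.001]
force: [-0.3, -0.4, -0.3]
grip_width: 55.3
grip_force: 30.0
```

Call:
carry_out(
  increments=[
    [0.6,[0,0,0],[0,0,-0.95]],
    [0.6,[0,0,0],[0,0,-0.95]],
    [0.6,[0,0,0],[0,0,-0.95]],
    [0.6,[0,0,0],[0,0,-0.95]],
    [0.6,[0,0,0],[0,0,-0.95]],
    [0.6,[0,0,0],[0,0,-0.95]],
    [0.6,[0,0,0],[0,0,-0.95]],
    [0.6,[0,0,0],[0,0,0]],
  ],
)

```text
time: 8.45
eef_pos: [462.1, 178.3, 155.4]
ee_rot: [-0.002, -0.168, 0.986, -0.0]
force: [-0.2, -0.2, -0.5]
grip_width: 55.4
grip_force: 30.0
```

```bash
python3 - <<'E'
from h import *
to((461.9,180.6,50),199.2,8.4)
E
```

```text
at [462.1 178.3 155.4] t 8.45 grip 55.4 F [-0.2 -0.2 -0.5]
shift [-0.03  0.07  3.51] turn [0.   1.64 0.03] shift in new axes [-0.53  0.07  3.47]
```

Call:
carry_out(
  increments=[
    [0.6,[0,0.07,0.8],[0,0,0]],
    [0.6,[0,0,0.9],[0,0,0]],
    [0.6,[0,0,0.9],[0,0,0]],
    [0.6,[0,0,0.58],[0,0,0]],
    [0.6,[0,0,0],[0,0.82,0]],
    [0.6,[0,0,0],[0,0.82,0]],
    [0.6,[0,0,0],[0,0,0]],
    [0.6,[0,0,0],[0,0,0]],
  ],
)

```text
time: 9.12
eef_pos: [462.7, 180.8, 60.4]
ee_rot: [-0.07, -0.165, 0.984, -0.012]
force: [-0.4, 0.3, -0.3]
grip_width: 55.2
grip_force: 30.0
```

```bash
python3 - <<'E'
from h import *
to((461.9,180.6,36),199.2,8.4)
c=cam("wrist"); cv2.imwrite("pics/w3.png",c[0])
E
```

```text
at [462.7 180.8  60.4] t 9.12 grip 55.2 F [-0.4  0.3 -0.3]
shift [-0.09  0.    0.81] turn [ 0.01  0.04 -0.02] shift in new axes [-0.09  0.    0.81]
```

View pics/w3.png

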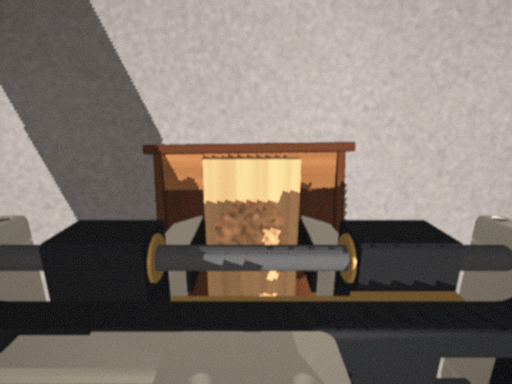

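```bash
python3 - <<'E'
from h import *
c=cam("wrist"); s=sensors.sense(); e=s["eef_pos"]
u=np.array([np.cos(np.radians(19.2)),np.sin(np.radians(19.2)),0]);v=np.array([-u[1],u[0],0]);o=np.array([532,205,0])
for n,p,z in(("coaster head L",(203,157),53.5),("R",(300,157),53.5),("board out L",(145,146),32),("R",(354,143.5),32)):
    w=ray(c,p,z); print(n,np.round([(w-o)@u,(w-o)@v],1))
print("tcp",(e-o)@u,(e-o)@v)
E
```

```text
coaster head L [-122.6  -27.4]
R [-122.5   26.4]
board out L [-129.3  -67.4]
R [-130.7   63.8]
tcp -74.47729806453565 -0.09043624696894757
```

Call:
carry_out(
  increments=[
    [0.6,[-0.1,-0.03,0.2],[0,0,0]],
    [0.6,[-0.05,0,0.25],[0,0,0]],
    [0.6,[-0.04,0,0.2],[0,0,0]],
    [0.6,[0,0,0.1],[0,0,0]],
    [0.6,[0,0,0.05],[0,0,0]],
    [0.6,[0,0,0],[0,0,0]],
  ],
)

```text
time: 9.72
eef_pos: [464.4, 180.4, 36.4]
ee_rot: [-0.071, -0.166, 0.983, -0.012]
force: [-0.7, -0.3, -0.9]
grip_width: 55.2
grip_force: 30.0
```

Call:
carry_out(
  increments=[
    [0.6,[0,0,0.03],[0,0,0]],
    [0.6,[0,0,0.03],[0,0,0]],
    [0.6,[0,0,0],[0,0,0]],
  ],
)

```text
time: 9.97
eef_pos: [464.8, 180.6, 35.2]
ee_rot: [-0.07, -0.166, 0.983, -0.012]
force: [-0.5, -0.1, -0.9]
grip_width: 55.2
grip_force: 30.0
```

Call:
carry_out(
  increments=[
    [0.6,[0,0,0.03],[0,0,0]],
    [0.6,[0,0,0.03],[0,0,0]],
    [0.6,[0,0,0],[0,0,0]],
  ],
)

```text
time: 10.22
eef_pos: [464.9, 180.6, 34.6]
ee_rot: [-0.07, -0.166, 0.983, -0.012]
force: [-1.6, -1.2, 9.9]
grip_width: 55.2
grip_force: 30.0
```

Contact at TCP z 34.6. Releasing with a limited opening so the fingers clear the lips, then retreating.

Call:
carry_out(
  increments=[
    [0.27,[0,0,0],[0,0,0]],
    [0.27,[0,0,0],[0,0,0]],
    [0.27,[0,0,0],[0,0,0]],
    [0.27,[0,0,-0.3],[0,0,0]],
    [0.27,[0,0,-0.9],[0,0,0]],
    [0.27,[0,0,-0.9],[0,0,0]],
    [0,[0,0,-0.9],[0,-0.85,0]],
    [0,[0,0,-0.9],[0,-0.83,0]],
  ],
)

```text
time: 10.88
eef_pos: [479.8, 186.0, 150.9]
ee_rot: [0.004, -0.167, 0.986, 0.001]
force: [0.2, 0.2, 1.1]
grip_width: 76.0
grip_force: 0.0
```

```bash
python3 - <<'E'
from h import *
to((613,-58,150),190.5)
c=cam("wrist"); cv2.imwrite("pics/w4.png",c[0])
u=np.array([np.cos(np.radians(19.2)),np.sin(np.radians(19.2)),0]);v=np.array([-u[1],u[0],0]);o=np.array([532,205,0])
m=cv2.inRange(cv2.cvtColor(c[0],cv2.COLOR_BGR2HSV),(10,70,120),(30,255,255))
for k in cv2.findContours(m,0,1)[0]:
    if cv2.contourArea(k)>600:
        b=cv2.boundingRect(k); w=[ray(c,p,25) for p in((b[0],b[1]),(b[0]+b[2],b[1]))]; print(b,[np.round([(q-o)@u,(q-o)@v],1) for q in w])
E
```

```text
at [479.8 186.  150.9] t 10.88 grip 76.0 F [0.2 0.2 1.1]
shift [-1.52 -9.14  0.03] turn [0.01 0.08 1.74] shift in new axes [-2.88 -8.81  0.03]
(238, 271, 66, 28) [array([ 39.3, -15.7]), array([39.4, 55.4])]
(0, 181, 32, 47) [array([ -60.7, -247.7]), array([ -60.7, -216.3])]
(205, 107, 119, 137) [array([-130.3,  -43.6]), array([-130.3,   65. ])]
```

View pics/w4.png

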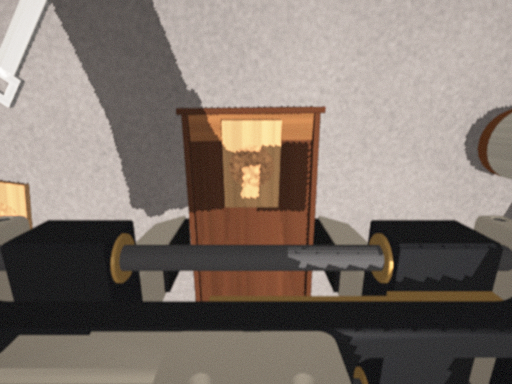

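Coaster 1 lies straight in the tray: head end at v≈120 on the bar, foot end at v≈208, centred at u≈252. Now the coaster nearest the tray.

Call:
carry_out(
  increments=[
    [0,[-0.17,-0.92,0],[0,0,0]],
    [0,[-0.17,-0.92,0],[0,0,0]],
    [0,[-0.17,-0.92,0],[0,0,0]],
    [0,[-0.17,-0.92,0],[0,0,0]],
    [0,[-0.17,-0.92,0],[0,0,0]],
    [0,[-0.17,-0.92,0],[0,0,0]],
    [0,[-0.17,-0.92,0],[0,0,0]],
    [0,[-0.17,-0.92,0],[0,0,0]],
  ],
)

```text
time: 11.6
eef_pos: [589.9, -11.1, 149.9]
ee_rot: [0.002, -0.167, 0.986, 0.0]
force: [0.1, -0.1, -0.7]
grip_width: 91.6
grip_force: 0.0
```

Call:
carry_out(
  increments=[
    [0,[-0.16,-0.92,0],[0,0,0]],
    [0,[0,-0.86,0],[0,0,0]],
    [0,[0,0,0],[0,0,0.87]],
    [0,[0,0,0],[0,0,0.87]],
    [0,[0,0,0],[0,0,0]],
    [0,[0,0,0],[0,0,0]],
  ],
)

```text
time: 12.1
eef_pos: [611.5, -58.4, 149.6]
ee_rot: [0.001, -0.093, 0.996, 0.001]
force: [0.9, 0.3, -0.2]
grip_width: 91.9
grip_force: 0.0
```

```bash
python3 - <<'E'
from h import *
c=cam("wrist"); to((613,-58,20.5),190.5)
m=cv2.inRange(cv2.cvtColor(c[0],cv2.COLOR_BGR2HSV),(8,80,90),(28,255,255)); m=cv2.morphologyEx(m,cv2.MORPH_CLOSE,np.ones((3,3)))
for k in cv2.findContours(m,0,1)[0]:
    if cv2.contourArea(k)>800: print(cv2.boundingRect(k),cv2.minAreaRect(np.array([ray(c,p[0],8)[:2] for p in k],np.float32)))
d=np.load("w1.npz"); im=cv2.imread("pics/w1.png"); cc=(im,d["K"],d["R"],d["t"])
m=cv2.inRange(cv2.cvtColor(im,cv2.COLOR_BGR2HSV),(8,80,90),(28,255,255)); m=cv2.morphologyEx(m,cv2.MORPH_CLOSE,np.ones((3,3)))
for k in cv2.findContours(m,0,1)[0]:
    if cv2.contourArea(k)>800: print("w1",cv2.boundingRect(k),cv2.minAreaRect(np.array([ray(cc,p[0],8)[:2] for p in k],np.float32)))
E
```

```text
at [611.5 -58.1 149.7] t 12.15 grip 92.1 F [-0.2 -0.5  0.4]
shift [-0.04 -0.01  4.31] turn [0.01 0.04 0.04] shift in new axes [-0.05 -0.    4.31]
(239, 292, 273, 8) ((718.9580078125, 108.54144287109375), (9.52669906616211, 318.2404479980469), 10.60196304321289)
(224, 138, 57, 85) ((610.729736328125, -57.470924377441406), (90.05658721923828, 56.44253921508789), 11.655914306640625)
(43, 131, 92, 81) ((630.4070434570312, -226.47012329101562), (83.94715881347656, 92.4781723022461), 48.212459564208984)
(457, 20, 55, 200) ((520.4976806640625, 157.21975708007812), (199.94308471679688, 56.39308547973633), 24.64362335205078)
w1 (239, 292, 273, 9) ((626.791748046875, 435.38372802734375), (14.102572441101074, 413.5224304199219), 18.488771438598633)
w1 (26, 152, 48, 69) ((611.0360717773438, -55.40850830078125), (92.58300018310547, 59.2475700378418), 11.268804550170898)
w1 (198, 90, 107, 155) ((505.8266296386719, 195.5002899169922), (209.3604736328125, 135.19580078125), 19.006689071655273)
w1 (467, 85, 45, 87) ((356.393798828125, 468.1169128417969), (109.236572265625, 53.228912353515625), 29.49855613708496)
```

Call:
carry_out(
  increments=[
    [0,[0.02,0.02,0.8],[0,0,-0.18]],
    [0,[0,0,0.95],[0,0,0]],
    [0,[0,0,0.95],[0,0,0]],
    [0,[0,0,0.8],[0,0,0]],
    [0,[0,0,0.5],[0,0,0]],
    [0,[0,0,0.3],[0,0,0]],
    [0.3,[0,0,0],[0,0,0]],
    [0.6,[0,0,0],[0,0,0]],
  ],
)

```text
time: 12.82
eef_pos: [611.8, -57.5, 21.0]
ee_rot: [0.002, -0.1, 0.995, 0.0]
force: [-0.1, -1.4, 1.2]
grip_width: 82.7
grip_force: 0.0
```

Call:
carry_out(
  increments=[
    [0.6,[0,0,0],[0,0,0]],
    [0.6,[0,0,0],[0,0,0]],
    [0.6,[0,0,0],[0,0,0]],
    [0.6,[0,0,0],[0,0,0]],
    [0.6,[0,0,0],[0,0,0]],
    [0.6,[0,0,0],[0,0,0]],
  ],
)

```text
time: 13.32
eef_pos: [611.5, -58.0, 20.8]
ee_rot: [0.002, -0.099, 0.995, 0.0]
force: [-0.5, 0.4, 2.7]
grip_width: 55.4
grip_force: 30.0
```

Call:
carry_out(
  increments=[
    [0.6,[0,0,-0.3],[0,0,0]],
    [0.6,[0,0,-0.9],[0,0,0]],
    [0.6,[0,0,-0.9],[0,0,0]],
    [0.6,[0,0,-0.9],[0,0,0]],
    [0.6,[0,0,-0.9],[0,0,0]],
    [0.6,[0,0,-0.4],[0,0,0]],
    [0.6,[0,0,0],[0,0,0]],
  ],
)

```text
time: 13.9
eef_pos: [613.4, -58.4, 153.4]
ee_rot: [0.005, -0.099, 0.995, -0.0]
force: [-0.3, -0.7, -0.3]
grip_width: 55.6
grip_force: 30.0
```

```bash
python3 - <<'E'
from h import *
x=np.array([532,205])-19.2*np.array([np.cos(np.radians(19.2)),np.sin(np.radians(19.2))])
print(x); to((*x,60),199.2,8.4); to((*x,150),199.2,0)
E
```

```text
[513.86797369 198.68576038]
at [613.4 -58.4 153.4] t 13.9 grip 55.6 F [-0.3 -0.7 -0.3]
shift [1.59 9.06 3.09] turn [ 0.09  1.79 -1.56] shift in new axes [-0.14  9.18  3.13]
at [613.4 -58.4 153.4] t 13.9 grip 55.6 F [-0.3 -0.7 -0.3]
shift [1.56 9.06 0.09] turn [-0.03  0.11 -1.56] shift in new axes [0.31 9.18 0.11]
```

Call:
carry_out(
  increments=[
    [0.6,[0.16,0.92,0],[0,0,0]],
    [0.6,[0.16,0.92,0],[0,0,0]],
    [0.6,[0.16,0.92,0],[0,0,0]],
    [0.6,[0.16,0.92,0],[0,0,0]],
    [0.6,[0.16,0.92,0],[0,0,0]],
    [0.6,[0.16,0.92,0],[0,0,0]],
    [0.6,[0.16,0.92,0],[0,0,0]],
    [0.6,[0.16,0.92,0],[0,0,0]],
  ],
)

```text
time: 14.57
eef_pos: [527.8, 151.4, 147.6]
ee_rot: [0.0, -0.099, 0.995, 0.0]
force: [-0.2, 0.1, -0.6]
grip_width: 55.2
grip_force: 30.0
```

Call:
carry_out(
  increments=[
    [0.6,[0.16,0.9,0],[0,0,0]],
    [0.6,[0.1,0.8,0],[0,0,0]],
    [0.6,[0,0,0.6],[0,0,-0.78]],
    [0.6,[0,0,0.8],[0,0,-0.78]],
    [0.6,[0,0,0.8],[0,0.88,0]],
    [0.6,[0,0,0.6],[0,0.88,0]],
    [0.6,[0,0,0],[0,0,0]],
    [0.6,[0,0,0],[0,0,0]],
  ],
)

```text
time: 15.23
eef_pos: [509.2, 198.2, 62.4]
ee_rot: [-0.076, -0.166, 0.983, -0.013]
force: [-0.1, 0.6, 0.7]
grip_width: 55.7
grip_force: 30.0
```

```bash
python3 - <<'E'
from h import *
x=np.array([532,205])-17.5*np.array([np.cos(np.radians(19.2)),np.sin(np.radians(19.2))])
to((*x,37),199.2,8.4)
c=cam("wrist"); cv2.imwrite("pics/w5.png",c[0])
E
```

```text
at [509.2 198.2  62.4] t 15.23 grip 55.7 F [-0.1  0.6  0.7]
shift [-0.34 -0.04  0.8 ] turn [ 0.   -0.09 -0.  ] shift in new axes [-0.33 -0.03  0.81]
```

View pics/w5.png

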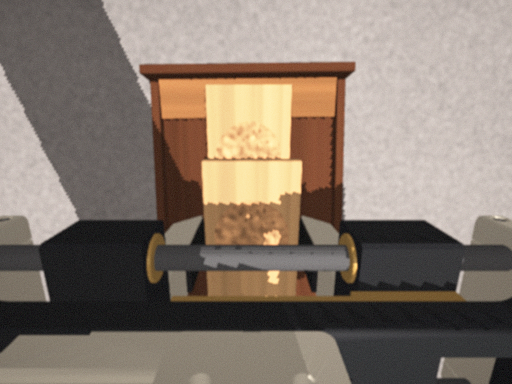

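Coaster 1 (u 207–291, head end v≈84) and the held coaster 2 (u 202–301, end v≈160) are aligned. A numeric check of the spacing first.

```bash
cat >> h.py <<'E'
u=np.array([np.cos(np.radians(19.2)),np.sin(np.radians(19.2)),0]);v=np.array([-u[1],u[0],0]);o=np.array([532,205,0])
def tr(c,p,z):
    w=ray(c,p,z)-o; return np.round([w@u,w@v],1)
E
python3 - <<'E'
from h import *
c=cam("wrist")
print("c1 head",tr(c,(207,85),27),tr(c,(291,85),27),"c2 head",tr(c,(202.5,160),55.5),tr(c,(301,160),55.5),"board",tr(c,(143,69),32),tr(c,(354,67),32))
E
```

```text
c1 head [-117.5  -28. ] [-117.5   26.1] c2 head [-69.8 -26.9] [-69.8  28.4] board [-125.9  -66.9] [-127.1   64.4]
```

Call:
carry_out(
  increments=[
    [0.6,[-0.2,-0.05,0.1],[0,-0.09,0]],
    [0.6,[-0.19,0,0.3],[0,0,0]],
    [0.6,[0,0,0.25],[0,0,0]],
    [0.6,[0,0,0.1],[0,0,0]],
    [0.6,[0,0,0.06],[0,0,0]],
    [0.6,[0,0,0.02],[0,0,0]],
    [0.6,[0,0,0],[0,0,0]],
  ],
)

```text
time: 15.92
eef_pos: [518.7, 199.9, 39.1]
ee_rot: [-0.07, -0.166, 0.983, -0.012]
force: [0.4, -0.0, -0.3]
grip_width: 55.4
grip_force: 30.0
```

Call:
carry_out(
  increments=[
    [0.6,[0,0,0.06],[0,0,0]],
    [0.6,[0,0,0.03],[0,0,0]],
    [0.6,[0,0,0.03],[0,0,0]],
    [0.6,[0,0,0],[0,0,0]],
  ],
)

```text
time: 16.25
eef_pos: [518.4, 199.8, 35.5]
ee_rot: [-0.07, -0.166, 0.984, -0.012]
force: [-0.7, -0.3, -0.9]
grip_width: 55.3
grip_force: 30.0
```

Call:
carry_out(
  increments=[
    [0.6,[0,0,0.03],[0,0,0]],
    [0.6,[0,0,0.02],[0,0,0]],
    [0.6,[0,0,0],[0,0,0]],
  ],
)

```text
time: 16.5
eef_pos: [518.2, 199.7, 34.0]
ee_rot: [-0.07, -0.166, 0.983, -0.012]
force: [0.0, -0.2, 0.0]
grip_width: 55.6
grip_force: 30.0
```

Call:
carry_out(
  increments=[
    [0.6,[0,0,0.03],[0,0,0]],
    [0.6,[0,0,0.02],[0,0,0]],
    [0.6,[0,0,0],[0,0,0]],
  ],
)

```text
time: 16.75
eef_pos: [518.2, 199.7, 32.8]
ee_rot: [-0.07, -0.166, 0.984, -0.012]
force: [-0.5, -0.9, 0.7]
grip_width: 55.1
grip_force: 30.0
```

Call:
carry_out(
  increments=[
    [0.6,[0,0,0.02],[0,0,0]],
    [0.6,[0,0,0],[0,0,0]],
  ],
)

```text
time: 16.92
eef_pos: [518.2, 199.7, 32.8]
ee_rot: [-0.07, -0.166, 0.984, -0.012]
force: [-1.1, -0.8, 5.0]
grip_width: 55.4
grip_force: 30.0
```

Contact. Release, retreat and take a look.

Call:
carry_out(
  increments=[
    [0.27,[0,0,0],[0,0,0]],
    [0.27,[0,0,0],[0,0,0]],
    [0.27,[0,0,0],[0,0,0]],
    [0.27,[0,0,-0.3],[0,0,0]],
    [0.27,[0,0,-0.9],[0,0,0]],
    [0.27,[0,0,-0.9],[0,0,0]],
    [0,[0,0,-0.9],[0,-0.85,0]],
    [0,[0,0,-0.9],[0,-0.83,0]],
  ],
)

```text
time: 17.58
eef_pos: [533.2, 205.1, 149.6]
ee_rot: [0.004, -0.167, 0.986, 0.001]
force: [0.1, -0.3, 0.6]
grip_width: 76.0
grip_force: 0.0
```

```bash
python3 - <<'E'
from h import *
to((436,-381,150),187.3)
c=cam("wrist"); cv2.imwrite("pics/w6.png",c[0])
E
```

```text
at [533.2 205.1 149.6] t 17.58 grip 76.0 F [ 0.1 -0.3  0.6]
shift [  9.48 -17.39  -0.1 ] turn [0.02 0.1  2.38] shift in new axes [ 5.700e+00 -1.897e+01 -1.000e-02]
```

View pics/w6.png

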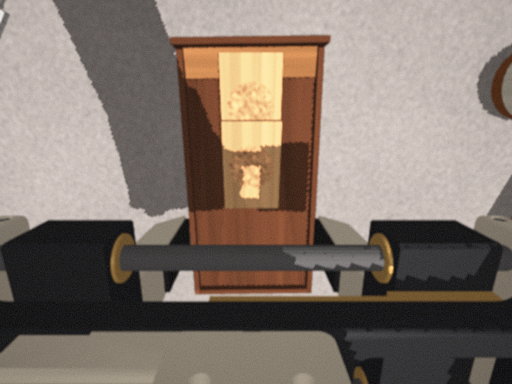

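Two coasters are neatly shingled: ends at v≈52, 121 and 208, all centred at u≈251. Now the third.

Call:
carry_out(
  increments=[
    [0,[0.53,-0.97,0],[0,0,0]],
    [0,[0.53,-0.97,0],[0,0,0]],
    [0,[0.53,-0.97,0],[0,0,0]],
    [0,[0.53,-0.97,0],[0,0,0]],
    [0,[0.53,-0.97,0],[0,0,0]],
    [0,[0.53,-0.97,0],[0,0,0]],
    [0,[0.53,-0.97,0],[0,0,0]],
    [0,[0.53,-0.97,0],[0,0,0]],
  ],
)

```text
time: 18.3
eef_pos: [487.8, -58.7, 148.1]
ee_rot: [0.002, -0.167, 0.986, 0.0]
force: [0.4, -0.8, 0.6]
grip_width: 91.7
grip_force: 0.0
```

Call:
carry_out(
  increments=[
    [0,[0.53,-0.97,0],[0,0,0]],
    [0,[0.53,-0.97,0],[0,0,0]],
    [0,[0.53,-0.97,0],[0,0,0]],
    [0,[0.53,-0.97,0],[0,0,0]],
    [0,[0.53,-0.97,0],[0,0,0]],
    [0,[0.53,-0.97,0],[0,0,0]],
    [0,[0.53,-0.97,0],[0,0,0]],
    [0,[0.53,-0.97,0],[0,0,0]],
  ],
)

```text
time: 18.97
eef_pos: [444.2, -320.4, 147.5]
ee_rot: [0.002, -0.167, 0.986, 0.0]
force: [1.2, 0.4, -0.1]
grip_width: 92.0
grip_force: 0.0
```

Call:
carry_out(
  increments=[
    [0,[0.53,-0.97,0],[0,0,0]],
    [0,[0.47,-0.9,0],[0,0,0]],
    [0,[0,0,0],[0,0.1,0.8]],
    [0,[0,0,0],[0,0,0.8]],
    [0,[0,0,0],[0,0,0.78]],
    [0,[0,0,0],[0,0,0]],
    [0,[0,0,0],[0,0,0]],
  ],
)

```text
time: 19.55
eef_pos: [434.8, -381.6, 147.1]
ee_rot: [-0.002, -0.065, 0.998, -0.0]
force: [-0.8, -0.7, -0.4]
grip_width: 91.8
grip_force: 0.0
```

```bash
python3 - <<'E'
from h import *
c=cam("wrist")
m=cv2.inRange(cv2.cvtColor(c[0],cv2.COLOR_BGR2HSV),(8,80,90),(28,255,255)); m=cv2.morphologyEx(m,cv2.MORPH_CLOSE,np.ones((3,3)))
for k in cv2.findContours(m,0,1)[0]:
    if cv2.contourArea(k)>800: print(cv2.boundingRect(k),cv2.minAreaRect(np.array([ray(c,p[0],8)[:2] for p in k],np.float32)))
to((436,-381,20.5),187.3)
E
```

```text
(239, 292, 273, 9) ((548.6888427734375, -223.1712646484375), (10.69153881072998, 314.5217590332031), 7.439582347869873)
(224, 141, 56, 85) ((435.4564208984375, -381.86090087890625), (89.60985565185547, 56.32187271118164), 7.128211975097656)
(0, 0, 88, 220) ((398.50048828125, -604.85302734375), (208.33621215820312, 92.4513168334961), 4.437057018280029)
at [ 434.9 -381.6  147.1] t 19.6 grip 91.7 F [-0.4 -0.2  0.1]
shift [-0.06  0.02  4.22] turn [-0.01 -0.05  0.03] shift in new axes [-0.04  0.01  4.22]
```

Call:
carry_out(
  increments=[
    [0,[-0.02,0,0.8],[0,0,0.03]],
    [0,[0,0,0.95],[0,0,0]],
    [0,[0,0,0.95],[0,0,0]],
    [0,[0,0,0.8],[0,0,0]],
    [0,[0,0,0.5],[0,0,0]],
    [0,[0,0,0.21],[0,0,0]],
    [0.3,[0,0,0],[0,0,0]],
    [0.6,[0,0,0],[0,0,0]],
  ],
)

```text
time: 20.27
eef_pos: [435.2, -381.9, 21.0]
ee_rot: [-0.002, -0.063, 0.998, -0.001]
force: [-0.4, -1.3, -0.5]
grip_width: 82.7
grip_force: 0.0
```

Call:
carry_out(
  increments=[
    [0.6,[0,0,0],[0,0,0]],
    [0.6,[0,0,0],[0,0,0]],
    [0.6,[0,0,0],[0,0,0]],
    [0.6,[0,0,0],[0,0,0]],
    [0.6,[0,0,0],[0,0,0]],
    [0.6,[0,0,0],[0,0,0]],
  ],
)

```text
time: 20.77
eef_pos: [435.0, -381.9, 20.9]
ee_rot: [-0.002, -0.062, 0.998, -0.001]
force: [-0.8, 0.4, 2.4]
grip_width: 55.0
grip_force: 30.0
```

Call:
carry_out(
  increments=[
    [0.6,[0,0,-0.3],[0,0,0]],
    [0.6,[0,0,-0.9],[0,0,0]],
    [0.6,[0,0,-0.9],[0,0,0]],
    [0.6,[0,0,-0.9],[0,0,0]],
    [0.6,[0,0,-0.9],[0,0,0]],
    [0.6,[0,0,-0.4],[0,0,0]],
    [0.6,[0,0,0],[0,0,0]],
  ],
)

```text
time: 21.35
eef_pos: [437.2, -383.2, 153.3]
ee_rot: [0.0, -0.062, 0.998, -0.003]
force: [0.5, -0.2, 0.4]
grip_width: 55.0
grip_force: 30.0
```

```bash
python3 - <<'E'
from h import *
to((*(o+u*39)[:2],150),199.2,0)
E
```

```text
at [ 437.2 -383.2  153.3] t 21.35 grip 55.0 F [ 0.5 -0.2  0.4]
shift [-6.850e+00  1.933e+01  1.000e-02] turn [-0.06 -0.   -2.41] shift in new axes [-10.73  17.48   0.11]
```

Call:
carry_out(
  increments=[
    [0.6,[-0.34,0.96,0],[0,0,0]],
    [0.6,[-0.34,0.96,0],[0,0,0]],
    [0.6,[-0.34,0.96,0],[0,0,0]],
    [0.6,[-0.34,0.96,0],[0,0,0]],
    [0.6,[-0.34,0.96,0],[0,0,0]],
    [0.6,[-0.34,0.96,0],[0,0,0]],
    [0.6,[-0.34,0.96,0],[0,0,0]],
    [0.6,[-0.34,0.96,0],[0,0,0]],
  ],
)

```text
time: 22.02
eef_pos: [486.6, -141.2, 147.6]
ee_rot: [-0.003, -0.062, 0.998, -0.0]
force: [0.6, 0.1, -0.5]
grip_width: 55.3
grip_force: 30.0
```

Call:
carry_out(
  increments=[
    [0.6,[-0.34,0.96,0],[0,0,0]],
    [0.6,[-0.34,0.96,0],[0,0,0]],
    [0.6,[-0.34,0.96,0],[0,0,0]],
    [0.6,[-0.34,0.96,0],[0,0,0]],
    [0.6,[-0.34,0.96,0],[0,0,0]],
    [0.6,[-0.34,0.96,0],[0,0,0]],
    [0.6,[-0.34,0.96,0],[0,0,0]],
    [0.6,[-0.34,0.96,0],[0,0,0]],
  ],
)

```text
time: 22.68
eef_pos: [538.9, 97.1, 146.9]
ee_rot: [-0.003, -0.062, 0.998, -0.001]
force: [-0.2, 0.3, 0.1]
grip_width: 55.6
grip_force: 30.0
```

Call:
carry_out(
  increments=[
    [0.6,[-0.35,0.97,0],[0,0,0]],
    [0.6,[-0.35,0.97,0],[0,0,0]],
    [0.6,[-0.35,0.97,0],[0,0,0]],
    [0.6,[-0.35,0.95,0],[0,0,0]],
    [0.6,[0,0,0],[0,0,-0.8]],
    [0.6,[0,0,0],[0,0,-0.8]],
    [0.6,[0,0,0],[0,0,-0.8]],
    [0.6,[0,0,0],[0,0,0]],
  ],
)

```text
time: 23.35
eef_pos: [566.0, 215.8, 146.3]
ee_rot: [-0.004, -0.168, 0.986, -0.0]
force: [0.2, 0.5, -0.5]
grip_width: 55.5
grip_force: 30.0
```

```bash
python3 - <<'E'
from h import *
to((*(o+u*40)[:2],60),199.2,8.4)
E
```

```text
at [566.  215.8 146.3] t 23.35 grip 55.5 F [ 0.2  0.5 -0.5]
shift [-0.17  0.03  2.88] turn [0.   1.59 0.02] shift in new axes [-0.56  0.03  2.83]
```

Call:
carry_out(
  increments=[
    [0.6,[-0.17,0.02,0.7],[0,0,0]],
    [0.6,[0,0,0.9],[0,0,0]],
    [0.6,[0,0,0.8],[0,0,0]],
    [0.6,[0,0,0.48],[0,0,0]],
    [0.6,[0,0,0],[0,0.8,0]],
    [0.6,[0,0,0],[0,0.79,0]],
    [0.6,[0,0,0],[0,0,0]],
    [0.6,[0,0,0],[0,0,0]],
  ],
)

```text
time: 24.02
eef_pos: [571.5, 218.0, 60.5]
ee_rot: [-0.071, -0.165, 0.984, -0.012]
force: [0.3, -0.1, -0.1]
grip_width: 55.9
grip_force: 30.0
```

```bash
python3 - <<'E'
from h import *
to((*(o+u*40)[:2],37),199.2,8.4)
c=cam("wrist"); cv2.imwrite("pics/w7.png",c[0])
E
```

```text
at [571.5 218.   60.5] t 24.02 grip 55.9 F [ 0.3 -0.1 -0.1]
shift [-0.06  0.02  0.78] turn [ 0.01  0.04 -0.03] shift in new axes [-0.06  0.02  0.78]
```

View pics/w7.png

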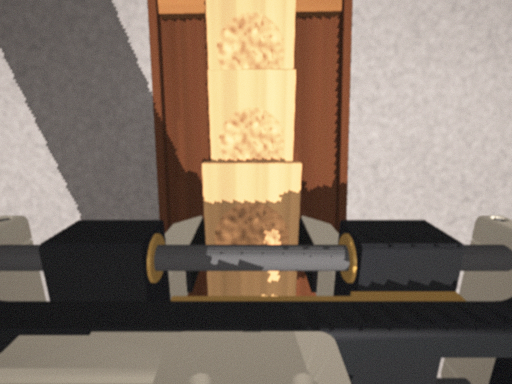

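Aligned: coaster 2's end is at v≈69, the held one's at v≈162, and both are centred at u≈252. Lowering.

Call:
carry_out(
  increments=[
    [0.6,[-0.06,0,0.2],[0,0,0]],
    [0.6,[0,0,0.3],[0,0,0]],
    [0.6,[0,0,0.2],[0,0,0]],
    [0.6,[0,0,0.08],[0,0,0]],
    [0.6,[0,0,0.03],[0,0,0]],
    [0.6,[0,0,0.03],[0,0,0]],
    [0.6,[0,0,0],[0,0,0]],
  ],
)

```text
time: 24.65
eef_pos: [569.8, 217.6, 36.7]
ee_rot: [-0.07, -0.166, 0.984, -0.012]
force: [-0.6, 0.6, 0.3]
grip_width: 55.4
grip_force: 30.0
```

Call:
carry_out(
  increments=[
    [0.6,[0,0,0.03],[0,0,0]],
    [0.6,[0,0,0.02],[0,0,0]],
    [0.6,[0,0,0],[0,0,0]],
  ],
)

```text
time: 24.9
eef_pos: [569.7, 217.5, 35.3]
ee_rot: [-0.07, -0.166, 0.984, -0.012]
force: [-1.0, 0.3, -1.4]
grip_width: 55.5
grip_force: 30.0
```

Call:
carry_out(
  increments=[
    [0.6,[0,0,0.03],[0,0,0]],
    [0.6,[0,0,0.02],[0,0,0]],
    [0.6,[0,0,0],[0,0,0]],
  ],
)

```text
time: 25.15
eef_pos: [569.3, 217.3, 33.6]
ee_rot: [-0.071, -0.166, 0.984, -0.012]
force: [0.2, -0.2, -0.4]
grip_width: 55.3
grip_force: 30.0
```

Call:
carry_out(
  increments=[
    [0.6,[0,0,0.02],[0,0,0]],
    [0.6,[0,0,0.01],[0,0,0]],
    [0.6,[0,0,0],[0,0,0]],
  ],
)

```text
time: 25.4
eef_pos: [569.3, 217.4, 33.2]
ee_rot: [-0.07, -0.166, 0.984, -0.012]
force: [-1.0, -0.3, 3.1]
grip_width: 55.3
grip_force: 30.0
```

Contact. Release and retreat.

Call:
carry_out(
  increments=[
    [0.27,[0,0,0],[0,0,0]],
    [0.27,[0,0,0],[0,0,0]],
    [0.27,[0,0,0],[0,0,0]],
    [0.27,[0,0,-0.3],[0,0,0]],
    [0.27,[0,0,-0.9],[0,0,0]],
    [0.27,[0,0,-0.9],[0,0,0]],
    [0.27,[0,0,-0.9],[0,-0.85,0]],
    [0.27,[0,0,-0.9],[0,-0.83,0]],
  ],
)

```text
time: 26.07
eef_pos: [584.6, 222.8, 150.3]
ee_rot: [0.004, -0.166, 0.986, 0.001]
force: [0.2, -0.3, 0.9]
grip_width: 66.9
grip_force: 0.0
```

Call:
carry_out(
  increments=[
    [0.27,[0,0,-0.9],[0,0,0]],
    [0.27,[0,0,-0.9],[0,0,0]],
    [0.27,[0,0,-0.9],[0,0,0]],
    [0.27,[0,0,0],[0,0,0]],
    [0.27,[0,0,0],[0,0,0]],
  ],
)

```text
time: 26.48
eef_pos: [584.1, 222.6, 232.8]
ee_rot: [0.004, -0.166, 0.986, 0.001]
force: [-0.3, -0.6, -0.6]
grip_width: 67.4
grip_force: 0.0
```

```bash
python3 - <<'E'
from h import *
c=cam("wrist"); s=cam("side")
cv2.imwrite("pics/end.png",np.hstack([cv2.resize(c[0][0:300,120:390],(400,444)),cv2.resize(s[0][120:230,140:260],(400,444),interpolation=2)]))
E
```

```text
(no output)
```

View pics/end.png

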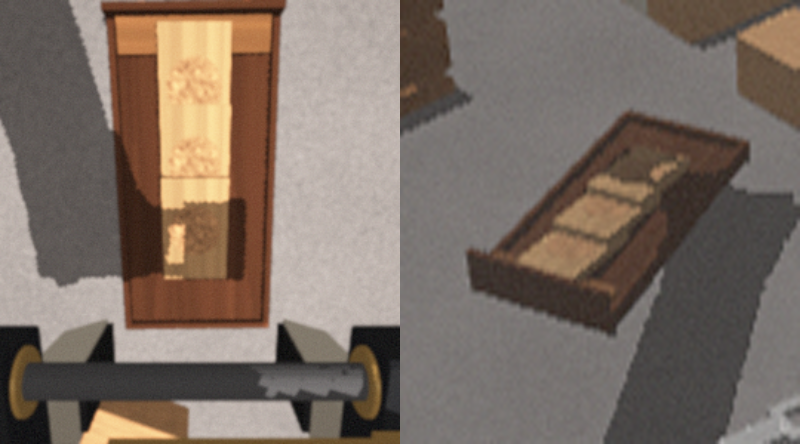

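The row is straight and centred, with step edges at v≈22, 105, 178 and 280 in the crop. A quick spacing check before handing in.

```bash
python3 - <<'E'
from h import *
c=cam("wrist")
f=lambda x,y:(120+x*270/400,y*300/444)
for y,z,a,b in((22,26,157,231),(105,26,159,232),(178,26,161,231),(280,14,164,227)): print(tr(c,f(a,y),z),tr(c,f(b,y),z))
print("board",tr(c,f(103,6),32),tr(c,f(283,5),32),"foot",tr(c,f(127,327),14),tr(c,f(268,325),14))
E
```

```text
[-119.9  -28.8] [-119.9   25.6]
[-63.2 -28.7] [-63.1  27.7]
[ -8.4 -28.4] [-8.3 28.1]
[ 80.5 -28.7] [80.6 27.6]
board [-128.3  -66.8] [-128.8   62.1] foot [125.5 -63.7] [123.7  66.3]
```

Spacing is 56.7 and 54.8 mm, with centres near −76, −19 and +36 mm and lateral offset within 2 mm. All of it is in range, so I'm handing in.

```bash
python3 -c "
from h import *
print(workorder.close_job())"
```

```text
the job is handed in; nothing more can be done
None
```

The job is handed in, with no verdict returned: by my last measurement the three coasters are shingled from the bar about 57 and 55 mm apart, straight and within 2 mm of the midline, I saw no bystander disturbed, and the arm took about 27 s.

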